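# Slide the board tray home into its test cradle and start the test

## Task

With a fingertip, push the tray with the circuit board along the rails of the test cradle, by the raised bar at its rear end, until you feel it drop into its locating notches; then press the white start button all the way down and let go. Push only: do not lift or tip the tray, do not touch the components on the board, do not press the button before the tray has dropped in, and leave the loose parts and the screwdriver beside the cradle where they are.

Things in the scene. Friction and masses are not known exactly. Their poses are not given: they have to be found in the camera images.
- cradle: Board test cradle fixed to the bench: grey base block 154 mm wide (x), 310 mm long (y, -165 to +145 mm), 24 mm high, with steel rails on it, tops 30 mm above the bench; guide walls at x = +-65 mm, tops 46 mm up; open at -y, a 38 mm high stop wall at +y. Origin on the bench under the rails' centre line; y along the rails towards the locating end, within 0.28 rad of the robot's left (world +y).
- seat (a point): Point fixed on the cradle, axes as the cradle's, 60 mm along +y from its origin, 24 mm above the bench: here the tray's origin lies when all feet are in the locating notches (cut in the rails, 23 mm long, 6 mm deep; 2.5 mm play each way along the rails). The rails go on past it, so that the tray can be pushed 30 mm too far.
- tray: Loose black tray with a circuit board, 126 (x) x 110 (y) mm, 0.4 to 0.65 kg, y as the cradle's, on four 10 mm feet on the rails, 2 mm side play. Origin: centre, at the feet's underside: 30 mm above the bench on the rails, 24 mm once dropped in. Starts 90 to 160 mm short of the seat. Drag 2 to 5 N. The feet are staggered: it drops at the seat only, all at once, and then stops dead when pushed on.
- tray_bar (a point): Centre of the outer (rear, -y) face of the push bar across the tray's -y end, 100 mm wide, 8 mm thick; axes as the tray's. Bar and tray make one upright face from 10 to 28 mm above the tray's origin and 55 mm behind it; this point is 22 mm above that origin, so 22 mm above the rails at the start. To be pushed at its middle, towards +y.
- components: The parts on the circuit board (transformer, three capacitors, heat sink), standing up to 22 mm above the board, fixed to the tray; none nearer than 30 mm to the rear face of the push bar. Origin: on the tray's axis, 18 mm above the tray's origin (the board's top). Not to be touched.
- start_top (a point): Centre of the top of the white round start button (32 mm across) on a small grey box (66 x 60 x 30 mm, fixed) beyond the +y end of the cradle; about 48 mm above the bench. Pressed straight down.
- start (a joint): Travel of the start button: 0 up, 0.006 m fully down; springs back. It begins to move at 1.5 N and is fully down at 5 N.
- transformer: Small transformer with brass-coloured winding, 40 x 34 x 34 mm, standing beside the cradle on the side away from the robot. Loose. Origin under its centre, on the bench. To be left alone.
- heatsink: Finned aluminium heat sink, 30 x 40 x 27 mm, beside the cradle on the robot's side. Loose. Origin under its centre, on the bench. To be left alone.
- capacitor: Blue cylinder standing on end, 26 mm across, 40 mm tall, near the cradle's locating end on the robot's side. Loose. Origin under its centre, on the bench. To be left alone.
- screwdriver: Screwdriver lying flat, 150 mm long, beside the cradle on the side away from the robot. Loose. Origin under its centre, on the bench. To be left alone.

How it is judged:
On the way, in this order (a step that is already met when the one before it is completed fails the run):
1. the tray has dropped into its locating notches (z of tray in the frame of seat below 0.0025 m and y of tray in the frame of seat between -0.005 and 0.005 m and x of tray in the frame of seat between -0.005 and 0.005 m and angle between tray's own z axis and vertical below 0.04 rad), for 0.2 s.
2. the start button is pressed all the way down (value of joint start above 0.005 m), for 0.05 s.
3. the start button is let go (value of joint start below 0.002 m), for 0.1 s.
At the end, for the whole second after the job is handed in: The tray sits level (within 0.04 rad) and at rest in the notches: its origin within 5 mm of the seat along and across the rails and less than 2.5 mm above it; the start button has been pressed to more than 5 mm and is back up (below 2 mm) (all of step 1 and linear speed of tray below 0.01 m/s and value of joint start below 0.002 m); the robot touches nothing.
It fails at once if the tray is lifted more than 8 mm off the rails or tipped more than 0.2 rad (z of tray in the frame of seat above 0.014 m or angle between tray's own z axis and vertical above 0.2 rad).
It fails at once if the components on the board are touched (contact force between any of the arm, the fingers and components above 1 N).
It fails at once if the button is pressed before the tray has dropped in, or the tray leaves its notches while it is pressed (value of joint start above 0.003 m and z of tray in the frame of seat above 0.004 m).
It fails at once if a loose part or the screwdriver beside the cradle is moved more than 20 mm (distance of any of transformer, heatsink, capacitor, screwdriver from where it was at the start of the episode above 0.02 m).
It also fails if it takes over 51 s, if anything falls off the work surface, if the arm or the gripper's body presses on something with over 40 N, if the wrist force passes 120 N, or if a joint passes its speed limit or range.

## Robot

A 7-joint arm with a two-finger parallel gripper is mounted at the origin on the work surface. World frame = base frame: x ahead of the robot, y to its left, z up, the work surface at z = 0. Lengths are in m, angles in rad, forces in N, time in s.
With the tool pointing down it reaches from about 0.425 to 0.875 m from the base axis. Payload 4.7 kg.
Tool frame: the origin (TCP) lies midway between the tips of the shut fingers; the grasp point (between the pads) lies 19 mm behind it; z points along the fingers, x is the direction in which the jaws open and shut, and the axes are right-handed (so a half turn about z gives the same grasp; the last joint's range is limited). The gripper opens to 87 mm and grips with 3 to 60 N. Pads are 19 mm wide; open, the fingers measure 117 mm over their backs; the gripper's body (75 mm by 190 mm) begins 51 mm behind the grasp point.
Start: joints at [-1.145, 0.321, -0.07, 1.45, 0.023, 1.371, -0.057], TCP at [0.26, 0.596, 0.223] pointing down, gripper open.
Joint ranges: [-2.86, 2.86], [-0.3, 2.09], [-1.38, 1.24], [0.06, 2.45], [-1.56, 4.7], [0.09, 2.05], [-2.69, 2.69]. Speed limits (rad/s): [2.57, 2.57, 3.14, 3.14, 3.14, 3.14, 3.14].

## Interface

Orientations are given as a rotation vector (axis times angle).
In Python, from bench import get_state, eyes, ticket gives the robot as it stands.
- The arm moves only by the tool carry_out, never from a script. Its argument "motion" is a list of rows, each a list of 2 entries, a list of its own where there are three numbers: the shift along the world's x, y, z in m, then the turn about the world's z in rad. A call has 1 to 20 rows; each row is the pose to reach, as a shift and turn from the pose commanded when the call began; what a row does not reach only later rows make up. A row lasts 1/10 s, in which the tool goes at most 50 mm and 8.59 degrees, less where a joint would pass 70% of its speed; a pose out of reach is approached as far as the arm can. A call with a gripper value outside its range is refused whole. "grip" is the gripper command: -1 is fully open, 1 is shut, values between are in proportion, set as the call begins (left out, the last holds). The fingers move at their own pace and stop on an object; "squeeze" is the grip in N (left out, the last holds). Time passes only in rows, so rows that repeat a pose let the fingers close. It gives the time, the measured TCP pose, the force and the opening at its end, in the units of the state.
- get_state(): the state, without advancing time (a new reading comes with each control period).
- eyes.get_image(name): name is "scene" or "side" or "wrist"; returns a dict with "pixels" (400x640x3 uint8, blue, green, red), "mtx" (3x3 intrinsics, pixels), "extrinsics" (4x4, takes a point from camera to world coordinates). Camera axes: x right, y down, z forward; pixel columns grow to the right and rows downward; lengths in m; the calibration is good to about 2 mm. A picture is of the moment at which its call begins. There is no depth.
- ticket.close_job(): hands the job in, once; it reports no verdict.
The state is a dict: "time": time; "joint_positions": joint angles; "qd": joint speeds; "joint_torque": joint torques, N m; "position": TCP position; "tool_rot": TCP orientation; "ft_force": force on the tool from outside, world axes, zero at the start; "torque": the same for the moment, N m; "grip_width": opening from 0.0 (shut) to 1.0 (fully open).
Only numpy, scipy, OpenCV 4.12 (cv2) and the standard library are available. Lean on these libraries where they do the work, as an engineer would, in place of code of your own. Each camera call takes 0.05 s, during which the arm holds its last target. There are 200 camera calls.

## Working session

There is one attempt and no reset: what is moved stays moved. The work goes in short steps, Python scripts to look and compute and a tool call to move; the robot and the scene stay as the last step left them, time stands still between calls to the robot, and variables do not carry over. Pictures are saved under pics/ and viewed, about 8 in all and at most 12, crops included, and the job is handed in when it is done.

Besides the shell and the picture viewer there is one more tool, called after "Call:" as name([rows], argument=value, ...), one row to a line, values as JSON. carry_out: Moves the arm, as the interface text tells. Its arguments: {"type":"object","properties":{"motion":{"type":"array","items":{"type":"array"}},"grip":{"type":"number"},"squeeze":{"type":"number"}},"required":["motion"]}

```bash
mkdir -p pics
cat > h.py <<'E'
import numpy as np, cv2
from bench import get_state, eyes, ticket
def shot(n,f):
    d=eyes.get_image(n); cv2.imwrite('pics/'+f+'.png',d['pixels']); np.savez('pics/'+f,m=d['mtx'],e=d['extrinsics']); return d
def ray(f,uv,z):
    c=np.load('pics/'+f+'.npz'); e=c['e']; d=e[:3,:3]@np.linalg.inv(c['m'])@[uv[0],uv[1],1.]; o=e[:3,3]
    return o+d*(z-o[2])/d[2]
def proj(f,p):
    c=np.load('pics/'+f+'.npz'); e=c['e']; q=c['m']@(e[:3,:3].T@(np.array(p)-e[:3,3])); return q[:2]/q[2]
E
python3 - <<'E'
from h import *
s=get_state(); print({k:np.round(v,3) for k,v in s.items()})
for n in('scene','side'): 
    shot(n,n+'0'); print(np.load('pics/'+n+'0.npz')['e'].round(3))
E
```

```text
{'time': np.float64(0.0), 'joint_positions': array([-1.145,  0.322, -0.07 ,  1.452,  0.023,  1.371, -0.057]), 'qd': array([-0.001, -0.002, -0.001, -0.001,  0.001,  0.002,  0.001]), 'joint_torque': array([-1.0000e-03, -4.9129e+01, -4.0400e-01, -3.1254e+01, -6.4000e-02,
        4.4000e-02,  0.0000e+00]), 'position': array([0.26 , 0.595, 0.221]), 'tool_rot': array([ 2.628e+00,  1.720e+00, -2.000e-03]), 'ft_force': array([ 0.418,  0.636, -0.219]), 'torque': array([-0.032,  0.015,  0.002]), 'grip_width': np.float64(1.0)}
[[-0.819  0.373 -0.436  0.872]
 [ 0.573  0.527 -0.628  0.469]
 [-0.004 -0.764 -0.645  0.488]
 [ 0.     0.     0.     1.   ]]
[[ 0.842 -0.418  0.341  0.361]
 [-0.54  -0.63   0.559 -0.296]
 [-0.019 -0.654 -0.756  0.555]
 [ 0.     0.     0.     1.   ]]
```

View pics/scene0.png

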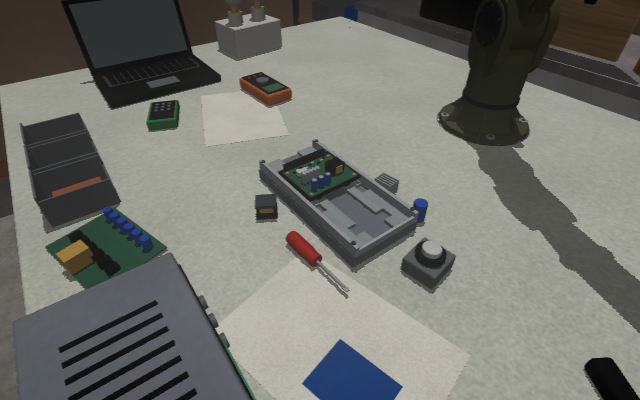

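View pics/side0.png

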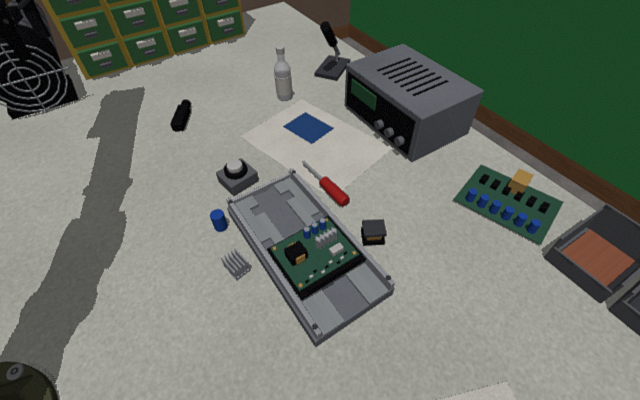

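Run:
```python
from h import *
a=cv2.imread('pics/side0.png')[150:350,205:405]; cv2.imwrite('pics/c1.png',cv2.resize(a,(600,600),interpolation=cv2.INTER_CUBIC))
a=cv2.imread('pics/scene0.png')[130:295,240:460]; cv2.imwrite('pics/c2.png',cv2.resize(a,(792,594),interpolation=cv2.INTER_CUBIC))
```

```text
(no output)
```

View pics/c1.png

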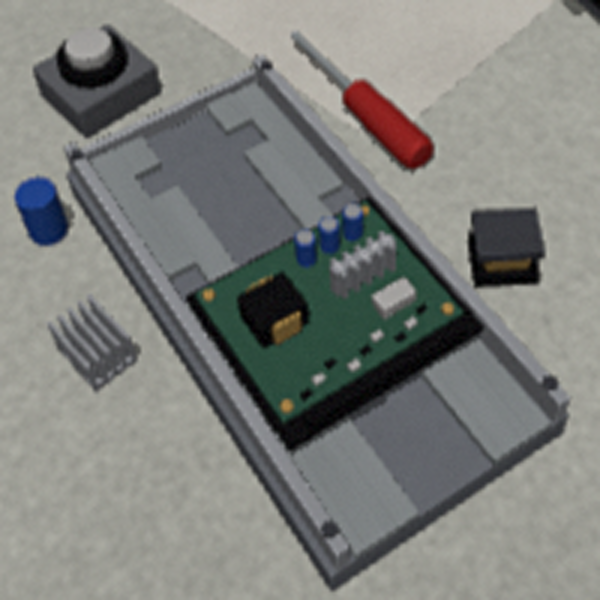

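View pics/c2.png

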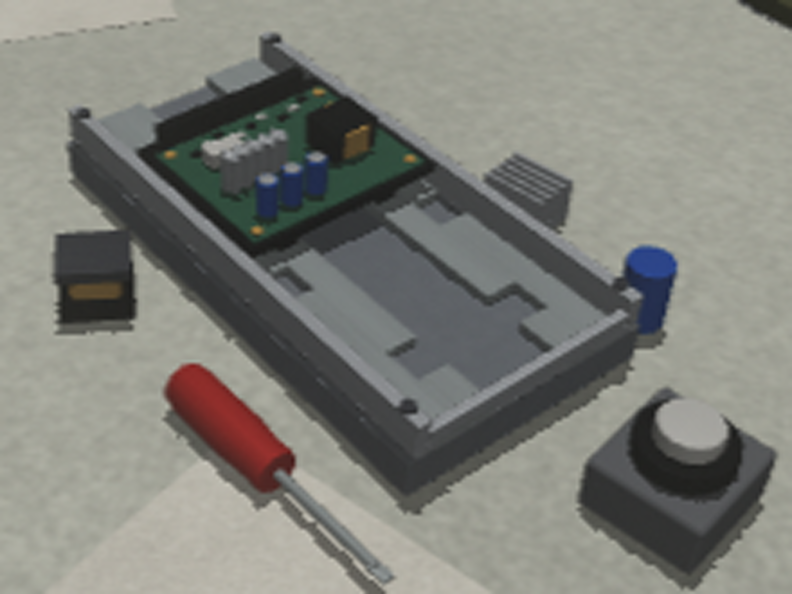

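Run:
```python
from h import *
S=lambda u,v:(205+(u+.5)/3-.5,150+(v+.5)/3-.5)
C=lambda u,v:(240+(u+.5)/3.6-.5,130+(v+.5)/3.6-.5)
for n,uv,z in [('-y rob',(333,588),0),('-y far',(562,432),0),('-y rob24',(331,571),.024),('-y far24',(566,408),.024)]: print('side',n,ray('side0',S(*uv),z).round(4))
for n,uv,z in [('+y far',(413,508),0),('+y rob',(632,370),0),('-y far',(72,175),0)]: print('scene',n,ray('scene0',C(*uv),z).round(4))
for uv,z in[((291,447),.04),((482,328),.04)]: print('bar bottom',ray('side0',S(*uv),z).round(4))
for uv,z in[((158,143),.04),((160,122),.058),((300,68),.058)]: print('bar scene',ray('scene0',C(*uv),z).round(4))
print('btn',ray('side0',S(90,45),.048),ray('scene0',C(693,426),.048))
print('cap',ray('side0',S(46,235),0),'hs',ray('side0',S(100,355),0),ray('scene0',C(650,330),0))
```

```text
side -y rob [ 0.4508 -0.1283  0.    ]
side -y far [ 0.6016 -0.1259  0.    ]
side -y rob24 [ 0.4504 -0.1282  0.024 ]
side -y far24 [ 0.602  -0.1238  0.024 ]
scene +y far [0.5956 0.187  0.    ]
scene +y rob [0.448  0.1832 0.    ]
scene -y far [ 0.6017 -0.1266 -0.    ]
bar bottom [ 0.464  -0.0694  0.04  ]
bar bottom [ 0.5877 -0.0669  0.04  ]
bar scene [ 0.5692 -0.076   0.04  ]
bar scene [ 0.57   -0.0706  0.058 ]
bar scene [ 0.4733 -0.0701  0.058 ]
btn [0.49813531 0.25272899 0.048     ] [0.49340418 0.25071931 0.048     ]
cap [0.41538608 0.15808818 0.        ] hs [0.40801671 0.05877601 0.        ] [ 4.18438331e-01  1.68164019e-01 -5.55111512e-17]
```

Call:
carry_out([
  [[0.05, -0.05, 0], -0.1],
  [[0.1, -0.1, 0], -0.25],
  [[0.15, -0.14, 0], -0.4],
  [[0.19, -0.18, 0], -0.5],
  [[0.22, -0.22, 0], -0.6],
  [[0.24, -0.26, 0], -0.7],
  [[0.25, -0.3, 0], -0.8],
  [[0.255, -0.345, 0], -0.9],
  [[0.26, -0.39, 0], -1.0],
  [[0.262, -0.435, 0], -1.05],
  [[0.264, -0.48, 0], -1.1],
  [[0.266, -0.525, 0], -1.14],
  [[0.266, -0.57, 0], -1.14],
  [[0.266, -0.615, -0.02], -1.14],
  [[0.266, -0.66, -0.04], -1.14],
  [[0.266, -0.701, -0.08], -1.14],
  [[0.266, -0.701, -0.11], -1.14],
  [[0.266, -0.701, -0.11], -1.14],
  [[0.266, -0.701, -0.11], -1.14],
  [[0.266, -0.701, -0.11], -1.14],
], grip=1, squeeze=20)

```text
time: 2.1
position: [0.5278, -0.1039, 0.1143]
tool_rot: [-3.141, -0.033, -0.005]
ft_force: [0.6, -0.5, 0.3]
grip_width: 0.011
```

Run:
```python
from h import *
s=get_state(); print({k:np.round(v,3) for k,v in s.items()})
shot('wrist','w1'); d=shot('side','s1')
a=cv2.imread('pics/w1.png'); b=cv2.imread('pics/s1.png')[100:350,200:600]
cv2.imwrite('pics/v1.png',np.vstack([cv2.resize(a,(480,300)),cv2.resize(b,(480,300))]))
```

```text
{'time': np.float64(2.1), 'joint_positions': array([-0.371,  0.177,  0.57 ,  1.884, -0.107,  1.108,  0.26 ]), 'qd': array([-0.006, -0.012,  0.   , -0.006, -0.   , -0.002,  0.002]), 'joint_torque': array([ 5.2300e-01, -3.1985e+01,  3.3260e+00, -2.7562e+01,  2.0000e-03,
        1.0000e-01, -5.0000e-03]), 'position': array([ 0.528, -0.104,  0.114]), 'tool_rot': array([-3.141, -0.033, -0.005]), 'ft_force': array([ 0.62 , -0.52 ,  0.256]), 'torque': array([-0.066,  0.032, -0.009]), 'grip_width': np.float64(0.011)}
```

View pics/v1.png

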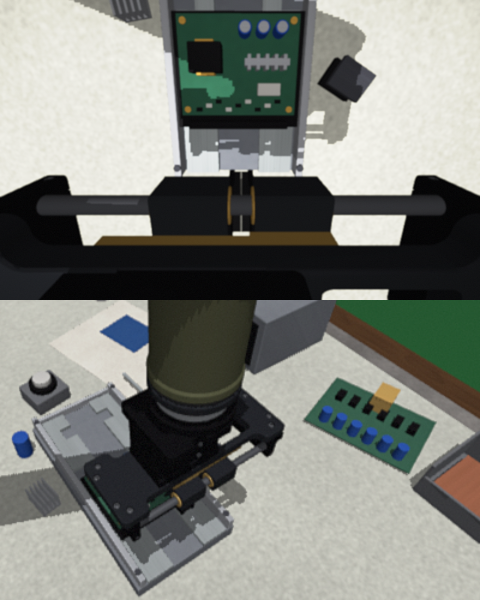

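Call:
carry_out([
  [[0, 0, -0.02], 0],
  [[0, 0, -0.045], 0],
  [[0, 0, -0.062], 0],
  [[0, 0, -0.07], 0],
  [[0, 0, -0.07], 0],
  [[0, 0.006, -0.07], 0],
  [[0, 0.012, -0.07], 0],
  [[0, 0.016, -0.07], 0],
  [[0, 0.02, -0.07], 0],
  [[0, 0.023, -0.07], 0],
  [[0, 0.026, -0.07], 0],
  [[0, 0.029, -0.07], 0],
  [[0, 0.032, -0.07], 0],
  [[0, 0.035, -0.07], 0],
  [[0, 0.038, -0.07], 0],
  [[0, 0.041, -0.07], 0],
])

```text
time: 3.8
position: [0.5263, -0.0642, 0.0427]
tool_rot: [3.141, 0.03, 0.0]
ft_force: [0.6, -3.6, 2.5]
grip_width: 0.006
```

Call:
carry_out([
  [[0, 0.004, 0], 0],
  [[0, 0.009, 0], 0],
  [[0, 0.014, 0], 0],
  [[0, 0.019, 0], 0],
  [[0, 0.024, 0], 0],
  [[-0.001, 0.029, 0], 0],
  [[-0.001, 0.034, 0], 0],
  [[-0.001, 0.039, 0], 0],
  [[-0.001, 0.044, 0], 0],
  [[-0.001, 0.049, 0], 0],
  [[-0.001, 0.054, 0], 0],
  [[-0.001, 0.059, 0], 0],
  [[-0.001, 0.064, 0], 0],
  [[-0.001, 0.068, 0], 0],
  [[-0.001, 0.072, 0], 0],
  [[-0.001, 0.074, 0], 0],
])

```text
time: 5.4
position: [0.5251, 0.0103, 0.0425]
tool_rot: [-3.141, -0.031, 0.0]
ft_force: [-0.0, -2.7, 0.3]
grip_width: 0.003
```

Run:
```python
from h import *
s=get_state(); print(s['position'],s['ft_force'])
shot('wrist','w2'); shot('scene','s2')
a=cv2.imread('pics/w2.png'); b=cv2.imread('pics/s2.png')[110:310,230:490]
cv2.imwrite('pics/v2.png',np.vstack([cv2.resize(a,(400,250)),cv2.resize(b,(400,308))]))
```

```text
[0.52509064 0.01029669 0.04249986] [-0.04274414 -2.72237777  0.31567698]
```

View pics/v2.png

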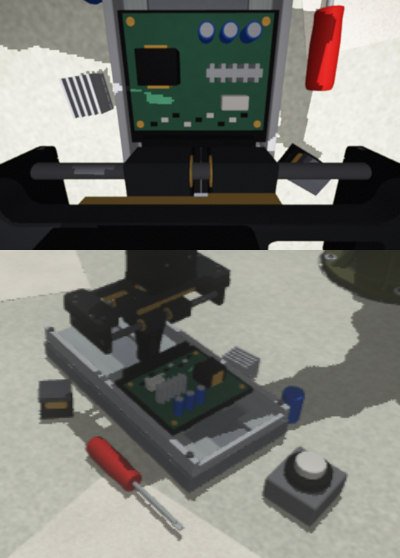

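The wrist and scene views show the tray sliding square on the rails with the finger at the middle of the bar. Everything beside the cradle is in place.

Call:
carry_out([
  [[0, 0.002, 0], 0],
  [[0, 0.004, 0], 0],
  [[0, 0.006, 0], 0],
  [[0, 0.008, 0], 0],
  [[0, 0.01, 0], 0],
  [[0, 0.0115, 0], 0],
  [[0, 0.013, 0], 0],
  [[0, 0.0145, 0], 0],
  [[0, 0.016, 0], 0],
])

```text
time: 6.4
position: [0.5251, 0.0259, 0.0425]
tool_rot: [-3.141, -0.03, 0.0]
ft_force: [-0.6, -2.5, -0.4]
grip_width: 0.009
```

Call:
carry_out([
  [[0, 0.001, 0], 0],
  [[0, 0.002, 0], 0],
  [[0, 0.003, 0], 0],
  [[0, 0.004, 0], 0],
])

```text
time: 6.8
position: [0.5252, 0.0296, 0.0426]
tool_rot: [3.141, 0.03, 0.0]
ft_force: [0.6, -2.3, -0.3]
grip_width: 0.001
```

Call:
carry_out([
  [[0, 0.001, 0], 0],
  [[0, 0.002, 0], 0],
  [[0, 0.003, 0], 0],
])

```text
time: 7.1
position: [0.5252, 0.0316, 0.0426]
tool_rot: [3.14, 0.029, 0.0]
ft_force: [-0.8, -6.3, 0.4]
grip_width: 0.001
```

Call:
carry_out([
  [[0, 0.001, 0], 0],
  [[0, 0.002, 0], 0],
])

```text
time: 7.3
position: [0.5252, 0.0317, 0.0426]
tool_rot: [3.138, 0.028, -0.0]
ft_force: [0.4, -8.9, 1.0]
grip_width: 0.008
```

Position held while the force rose to 9 N, so the tray has dropped in. I'll back off, rise and look.

Call:
carry_out([
  [[0, -0.005, 0], 0],
  [[0, -0.015, 0], 0],
  [[0, -0.03, 0], 0],
  [[0, -0.04, 0.02], 0],
  [[0, -0.04, 0.06], 0],
  [[0, -0.04, 0.1], 0],
  [[0, -0.04, 0.14], 0],
  [[0, -0.04, 0.14], 0],
  [[0, -0.04, 0.14], 0],
])

```text
time: 8.2
position: [0.5259, -0.0049, 0.1836]
tool_rot: [-3.14, -0.031, -0.004]
ft_force: [-0.0, -0.2, -0.5]
grip_width: 0.006
```

Run:
```python
from h import *
s=get_state(); print(s['time'],s['position'],s['ft_force'])
shot('wrist','w3'); shot('scene','s3')
a=cv2.imread('pics/w3.png'); b=cv2.imread('pics/s3.png')[130:295,240:460]
cv2.imwrite('pics/v3.png',np.vstack([cv2.resize(a,(400,250)),cv2.resize(b,(460,345),interpolation=cv2.INTER_CUBIC)[:,:400]]))
```

```text
8.2 [ 0.52585074 -0.00485568  0.18362556] [-0.04989761 -0.1865289  -0.4900481 ]
```

View pics/v3.png

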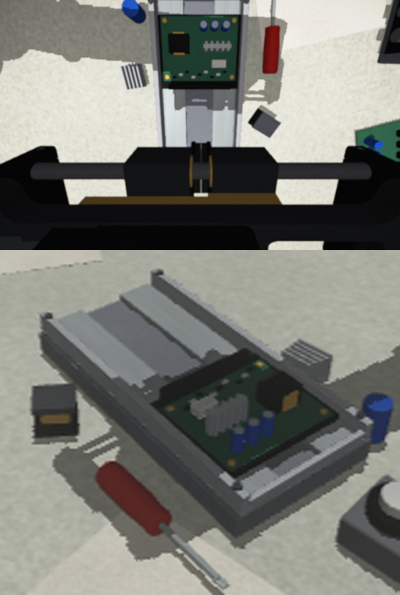

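The board sits low between the walls and up against the locating end, and the loose parts have not moved. Next, the button.

Call:
carry_out([
  [[-0.005, 0.04, 0], 0],
  [[-0.01, 0.085, 0], 0],
  [[-0.015, 0.13, 0], 0],
  [[-0.02, 0.175, 0], 0],
  [[-0.025, 0.22, 0], 0],
  [[-0.03, 0.25, 0], 0],
  [[-0.03, 0.257, 0], 0],
  [[-0.03, 0.257, -0.03], 0],
  [[-0.03, 0.257, -0.07], 0],
  [[-0.03, 0.257, -0.1], 0],
  [[-0.03, 0.257, -0.115], 0],
  [[-0.03, 0.257, -0.12], 0],
  [[-0.03, 0.257, -0.12], 0],
  [[-0.03, 0.257, -0.12], 0],
])

```text
time: 9.7
position: [0.4964, 0.252, 0.064]
tool_rot: [-3.14, -0.029, -0.003]
ft_force: [0.4, 0.1, 0.4]
grip_width: 0.007
```

Run:
```python
from h import *
s=get_state(); print(s['time'],s['position'],s['ft_force'])
shot('side','d4'); shot('scene','s4')
a=cv2.imread('pics/d4.png')[110:310,170:410]; b=cv2.imread('pics/s4.png')[150:300,300:480]
cv2.imwrite('pics/v4.png',np.hstack([cv2.resize(a,(400,333)),cv2.resize(b,(400,333),interpolation=cv2.INTER_CUBIC)]))
```

```text
9.7 [0.49635807 0.2519717  0.06397531] [0.37363786 0.13752497 0.35503301]
```

View pics/v4.png

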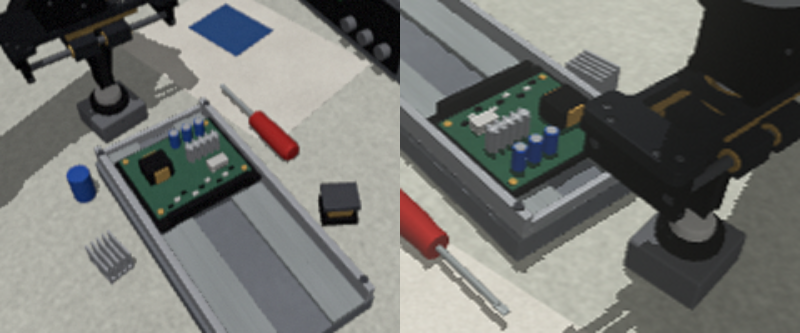

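The finger is over the cap in both views, and the tray is seated.

Call:
carry_out([
  [[0, 0, -0.006], 0],
  [[0, 0, -0.012], 0],
  [[0, 0, -0.016], 0],
  [[0, 0, -0.018], 0],
  [[0, 0, -0.02], 0],
  [[0, 0, -0.022], 0],
  [[0, 0, -0.022], 0],
])

```text
time: 10.5
position: [0.4959, 0.2522, 0.0458]
tool_rot: [-3.14, -0.029, 0.0]
ft_force: [-10.9, -5.7, 36.2]
grip_width: 0.006
```

36 N with the tip at z = 0.046 is higher than I expected. I'll release, then press again in small steps to get the force profile.

Call:
carry_out([
  [[0, 0, 0.005], 0],
  [[0, 0, 0.011], 0],
  [[0, 0, 0.011], 0],
  [[0, 0, 0.011], 0],
])

```text
time: 10.9
position: [0.4954, 0.2518, 0.0514]
tool_rot: [-3.141, -0.03, -0.001]
ft_force: [1.1, 1.2, 2.3]
grip_width: 0.01
```

Call:
carry_out([
  [[0, 0, -0.001], 0],
  [[0, 0, -0.002], 0],
  [[0, 0, -0.002], 0],
])

```text
time: 11.2
position: [0.4954, 0.2518, 0.0494]
tool_rot: [3.141, 0.03, 0.0]
ft_force: [1.7, 1.3, 2.6]
grip_width: 0.006
```

Call:
carry_out([
  [[0, 0, -0.001], 0],
  [[0, 0, -0.002], 0],
  [[0, 0, -0.002], 0],
])

```text
time: 11.5
position: [0.4954, 0.2518, 0.0477]
tool_rot: [-3.141, -0.03, -0.001]
ft_force: [1.5, 0.5, 4.0]
grip_width: 0.01
```

Call:
carry_out([
  [[0, 0, -0.001], 0],
  [[0, 0, -0.002], 0],
  [[0, 0, -0.002], 0],
])

```text
time: 11.8
position: [0.4954, 0.2518, 0.0464]
tool_rot: [-3.141, -0.03, -0.001]
ft_force: [0.4, 0.4, 8.6]
grip_width: 0.004
```

Call:
carry_out([
  [[0, 0, -0.001], 0],
  [[0, 0, -0.002], 0],
  [[0, 0, -0.002], 0],
])

```text
time: 12.1
position: [0.4955, 0.2518, 0.0462]
tool_rot: [-3.141, -0.03, 0.0]
ft_force: [-4.6, -2.1, 20.4]
grip_width: -0.001
```

The force follows the spring (2.3 N, then 4.0 N) to a hard stop about 6 mm down, so the button is fully pressed. Now I'll release it and rise clear.

Call:
carry_out([
  [[0, 0, 0.01], 0],
  [[0, 0, 0.03], 0],
  [[0, 0, 0.07], 0],
  [[0, 0, 0.12], 0],
  [[0, 0.03, 0.15], 0],
  [[0, 0.07, 0.17], 0],
  [[0, 0.11, 0.17], 0],
  [[0, 0.14, 0.17], 0],
  [[0, 0.14, 0.17], 0],
  [[0, 0.14, 0.17], 0],
  [[0, 0.14, 0.17], 0],
])

```text
time: 13.2
position: [0.4953, 0.3896, 0.2126]
tool_rot: [3.139, 0.027, -0.002]
ft_force: [0.2, -0.7, 1.1]
grip_width: 0.006
```

Run:
```python
from h import *
s=get_state(); print(s['time'],s['position'],s['ft_force'])
shot('side','d5')
a=cv2.imread('pics/d5.png')[150:350,205:405]; cv2.imwrite('pics/v5.png',cv2.resize(a,(600,600),interpolation=cv2.INTER_CUBIC))
```

```text
13.2 [0.49531391 0.3896283  0.21262534] [ 0.20465667 -0.72868092  1.0763048 ]
```

View pics/v5.png

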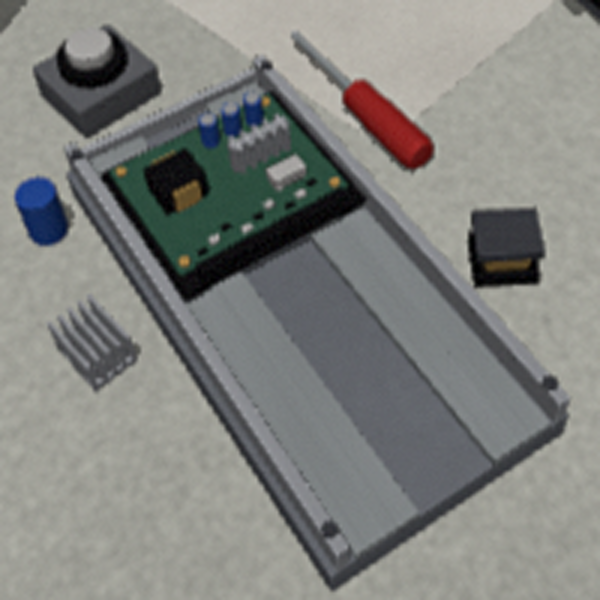

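Run:
```python
from h import *
S=lambda u,v:(205+(u+.5)/3-.5,150+(v+.5)/3-.5)
for uv in((189,299),(366,199)): print([ray('d5',S(*uv),z).round(4) for z in(.034,.04)])
ticket.close_job()
```

```text
[array([0.4629, 0.0425, 0.034 ]), array([0.4617, 0.0386, 0.04  ])]
[array([0.587 , 0.0473, 0.034 ]), array([0.5844, 0.0434, 0.04  ])]
the job is handed in; nothing more can be done
```

I pushed the tray along the rails by the middle of its rear bar with the shut fingertips until it dropped into the notches. I then pressed the start button fully, let go, rose clear and handed in the job at about 13 s.

- **Tray:** At the expected place the finger stopped while the force rose from about 2.5 N to 9 N. In the last image the bar face is at y ≈ 42 to 47 mm, against 43 mm expected when seated. The image at the drop showed the board sitting low and level between the walls.
- **Button:** The first press reached 36 N, more than I intended but under the limits, with the fingertip 4 mm higher than I expected for fully down. I released and pressed again in small steps. The force followed the spring (2.3 N, then 4.0 N) to a hard stop about 6 mm down. The button's top is therefore nearer 52 mm by the arm's reading than the stated 48 mm. The last image shows it back up.
- **Other parts:** The loose parts and the screwdriver look unmoved in the last image. The wrist force was about 1 N with the arm clear, which I take as sensor noise.

No check failed. Apart from the button's height, the two ends of the bar read 5 mm apart along y, which I put down to pixel-reading error.

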